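# Close up the spring tester's bed and hold its rod at the length mark

### The arm

A 7-joint arm with a two-finger parallel gripper is mounted at the origin on a cart in front of the work surface, level with it; the furniture and walls round the work are solid. World frame = base frame: x ahead of the robot, y to its left, z up, the work surface at z = 0. Lengths are in m, angles in rad, forces in N, time in s.
With the tool pointing down it reaches from about 0.425 to 0.925 m from the base axis. Payload 6.8 kg.
Tool frame: the origin (TCP) lies at the very end of the fingers, on their centre line; the grasp point (between the pads) lies 19 mm behind it; z points along the fingers, y is the line along which they close (so a half turn about z gives the same grasp; the last joint's range is limited). The gripper opens to 85 mm and grips with 20 to 120 N. Pads are 22 mm wide; open, the fingers measure 114 mm over their backs; the gripper's body (76 mm by 85 mm) begins 54 mm behind the grasp point. The pads swing forward as they close: fully open they stand 13 mm farther back than shut.
Start: joints at [-1.328, 0.477, 0.022, 1.555, -0.011, 1.109, -0.083], TCP at [0.232, 0.634, 0.202] pointing down, gripper open.
Joint ranges: [-2.96, 2.96], [-0.34, 2.1], [-1.41, 1.46], [0.24, 2.44], [-1.37, 4.51], [0.17, 1.92], [-2.96, 2.96]. Speed limits (rad/s): [2.39, 2.39, 3.14, 3.14, 3.14, 3.14, 3.14].

### API

Orientations are given as [roll, pitch, yaw] about the fixed x, y, z axes, in that order (R = Rz(yaw) Ry(pitch) Rx(roll)).
In Python, from rig import robot gives the robot as it stands. Calls block until the motion is done:
- robot.move_to(position, orientation): joint-space move of the TCP to a pose.
- robot.move_l(position, frame=None, v=0.15, f_stop=None): straight line of the TCP; frame=None keeps the orientation; v is the mean speed in m/s. With f_stop (N) it stops when the force on the tool has changed by that much, and returns True; else False.
- robot.movej(angles): joint-space move.
- robot.gripper_to(opening, newtons=None): opening from 0.0 (shut) to 1.0 (fully open); newtons is the grip in N (None keeps the last); returns when the fingers have stopped.
- robot.sleep(seconds).
- robot.ik(position, orientation): joint angles nearest the present ones, or None.
- robot.capture(name): name is "side" or "top" or "wrist"; returns (picture, depth): 400x640x3 uint8, blue, green, red; 400x640 float32, m along the optical axis (not along the pixel's ray), 0 where there is no reading.
- robot.camera_params(name): a dict with "fov_y" (degrees; the focal length in pixels is half the picture's height over the tangent of half this angle, whatever the lens; pixels are square), "cx", "cy" (the principal point, pixels), "D" ([k1, k2, p1, p2, k3] as OpenCV has them; the pictures are not rectified), "position" and "attitude" of the camera in the world. Camera axes: x right, y up, looking along -z (the intrinsics and any distortion apply to the point x, -y, -z); pixel columns grow to the right and rows downward; lengths in m; the calibration is good to about 2 mm. A picture is of the moment at which its call begins: read the wrist's pose just before it. camera_params takes no time and is no camera call; for the wrist camera it gives the pose at the moment of the call.
A pose or a line that the arm cannot do raises robot.Unreachable and nothing moves.
- robot.job_done(): hands the job in; it is judged then, once.
Readings, each from a call of its own:
- robot.get_time(): time.
- robot.get_q(): joint angles.
- robot.get_dq(): joint speeds.
- robot.get_tau(): joint torques, N m.
- robot.get_ee_pos(): TCP position.
- robot.get_ee_rot(): TCP orientation.
- robot.get_force(): force on the tool from outside, world axes, zero at the start.
- robot.get_wrist_torque(): the same for the moment, N m.
- robot.get_finger_gap(): opening from 0.0 (shut) to 1.0 (fully open).
- robot.get_gripper_force(): force on a finger pad.
Only numpy, scipy, OpenCV 4.12 (cv2) and the standard library are available. Lean on these libraries where they do the work, as an engineer would, in place of code of your own. Each camera call takes 0.05 s, during which the arm holds its last target. There are 200 camera calls.

### The job

Get the spring tester ready for a reading: first push the loose aluminium extension block along the bench so that it butts flush against the end of the tester's bed, in line with it and with no gap. Then take the black knob of the sprung rod, pull the rod out until its orange pointer stands over the red mark on the extension block, and finish holding it there against the spring, without letting go. Leave the extension flush and on the bench, and leave the other things alone.

Things in the scene. Friction and masses are not known exactly. Their poses are not given: they have to be found in the camera images.
- bed_end (a point): Centre of the end face of the fixed spring tester's bed (aluminium, 44 wide, 35 high, 160 mm long towards -x), 17.5 mm above the bench. x points level out of the face: the way the rod pulls out; y across, z up. Above the bed a steel sleeve (26 mm thick, axis 75 mm up) on blue towers (tops 96 mm up, first one 8 to 24 mm behind the face) ends 3 mm behind the face.
- ext_face (a point): Centre of the inner end face of the loose aluminium extension block (190 long x 44 wide x 35 mm high, about 0.4 kg), 17.5 mm above its underside. It starts 30 to 70 mm from the tester, a little askew. x points along the block, away from the tester, y across, z up. Flush and in line, this point and its axes coincide with bed_end.
- ext_grip (a point): Place to take the extension block: on its centre line, half-way up (17.5 mm above the bench), 135 mm from its inner end face; grasp across its 44 mm width. Axes as ext_face.
- mark_line (a point): Middle of the red length mark on top of the extension block, 35.5 mm above its underside: a flat band 8 mm wide (along x) across the block's full width and a little down its sides. Clamped, it does not move on the block; each time it is set somewhere 70 to 115 mm from the inner end face. Axes as ext_face.
- knob (a point): Grip point of the sprung rod's knob: an upright round black post 18 mm thick on the rod's outer end, on its axis, 122 mm above the bench. The plain post runs from 84 to 138 mm above the bench, then a 23 mm head up to 147 mm. With the rod in, it stands 30 mm out from the bed's end face. Axes as bed_end; it moves only along x. Grip from above at any yaw.
- pointer_tip (a point): Middle of the lower edge of the orange pointer, a blade 34 mm wide (y) and 3 mm thick (x) that hangs from the rod straight below the knob; its edge is 41 mm above the bench, so the extension block passes 6 mm below it. Axes as bed_end.
- rod (a joint): How far the sprung rod is pulled out (m): 0 fully in, at most 0.12. Its spring pulls it back in with 4 N at 0 plus 0.8 N per 10 mm, so it must be held.
- beaker: Clear beaker, 58 mm wide, 70 mm high, a bystander. Origin under its centre.
- sample_pot: White sample pot with a yellow lid, 29 mm wide, 46 mm high, a bystander. Origin under its centre.
- pipette: White and blue pipette, 275 mm long, lying, a bystander. Origin under its centre.

How it is judged:
On the way:
1. the extension block is butted flush against the tester's bed, in line with it, the rod still in (x of ext_face in the frame of bed_end between -0.0025 and 0.0025 m and y of ext_face in the frame of bed_end between -0.006 and 0.006 m and angle between the x axis of ext_face and the x axis of bed_end, either way round below 0.05 rad and z of ext_face in the frame of bed_end between -0.003 and 0.003 m and value of joint rod below 0.015 m), for 0.2 s.
At the end, for the whole second after the job is handed in: The extension lies flush (gap under 2.5 mm), in line (within 6 mm sideways, 0.05 rad) and level with the tester's bed; the fingers still hold the rod, at rest, with the pointer within 5 mm of the middle of the red mark (x of ext_face in the frame of bed_end between -0.0025 and 0.0025 m and y of ext_face in the frame of bed_end between -0.006 and 0.006 m and angle between the x axis of ext_face and the x axis of bed_end, either way round below 0.05 rad and z of ext_face in the frame of bed_end between -0.003 and 0.003 m and x of pointer_tip in the frame of mark_line between -0.005 and 0.005 m and velocity of joint rod between -0.01 and 0.01 m/s and contact force between the fingers and rod above 2 N); the arm keeps its last pose, push and grip.
It fails at once if the clear beaker is pushed more than 25 mm away (distance of beaker from where it was at the start of the episode above 0.025 m).
It fails at once if the sample pot is pushed more than 25 mm away (distance of sample_pot from where it was at the start of the episode above 0.025 m).
It fails at once if the pipette is pushed more than 25 mm away (distance of pipette from where it was at the start of the episode above 0.025 m).
It also fails if it takes over 48 s, if anything falls off the work surface, if the arm or the gripper's body presses on something with over 40 N, if the wrist force passes 120 N, or if a joint passes its speed limit or range.

## Working session

There is one attempt and no reset: what is moved stays moved. The work goes in short steps, each a Python script; the robot and the scene stay as the last script left them, time stands still between calls to the robot, and variables do not carry over. Pictures are saved under pics/ and viewed, at most 10 in all, crops included, and the job is handed in when it is done.

```bash
mkdir -p pics; ls; cat > h.py <<'E'
import numpy as np, cv2
from rig import robot
from scipy.spatial.transform import Rotation as R
def cam(n):
    p=robot.camera_params(n); im,d=robot.capture(n); return p,im,d
def K(p):
    f=200/np.tan(np.radians(p["fov_y"])/2)
    return np.array([[f,0,p["cx"]],[0,f,p["cy"]],[0,0,1.]])
def rot(p):
    a=np.array(p["attitude"],float)
    if a.shape==(3,3): return a
    return R.from_euler('xyz',a).as_matrix() if a.size==3 else R.from_quat(a).as_matrix()
def rays(p,uv):
    u=cv2.undistortPoints(np.array(uv,float).reshape(-1,1,2),K(p),np.array(p["D"],float)).reshape(-1,2)
    return np.c_[u[:,0],-u[:,1],-np.ones(len(u))]@rot(p).T
def onz(p,uv,z):
    r=rays(p,uv);o=np.array(p["position"]); return o+r*((z-o[2])/r[:,2])[:,None]
def cloud(p,d,mask):
    v,u=np.nonzero(mask&(d>0)); r=rays(p,np.c_[u,v]); return np.array(p["position"])+r*d[v,u][:,None]
def proj(p,P):
    c=(np.atleast_2d(P)-np.array(p["position"]))@rot(p); c=c*[1,-1,-1]
    return cv2.projectPoints(c,np.zeros(3),np.zeros(3),K(p),np.array(p["D"],float))[0].reshape(-1,2)
E
python3 - <<'E'
from h import *
for n in("top","side"):
    p,im,d=cam(n); print(n,p); cv2.imwrite(f"pics/{n}0.png",im); np.savez(f"{n}0.npz",im=im,d=d)
print(robot.get_ee_rot(),robot.get_time())
E
```

```text
pics
top {'fov_y': 55.76427120676439, 'cx': 319.8650030437572, 'cy': 200.57217502951602, 'D': array([-0.00846559,  0.        ,  0.        ,  0.        ,  0.        ]), 'position': array([ 0.48149467, -0.15639275,  1.15751389]), 'attitude': array([ 0.12476887,  0.01978508, -1.59241287])}
side {'fov_y': 53.20790439117563, 'cx': 327.3776243185077, 'cy': 201.0656706820769, 'D': array([0.02835361, 0.        , 0.        , 0.        , 0.        ]), 'position': array([ 0.46344308, -1.12285962,  0.66286474]), 'attitude': array([ 1.05956404,  0.02380708, -0.18976536])}
[-3.13993746e+00  1.22105309e-04  2.79081394e+00] 0.1
```

View pics/top0.png

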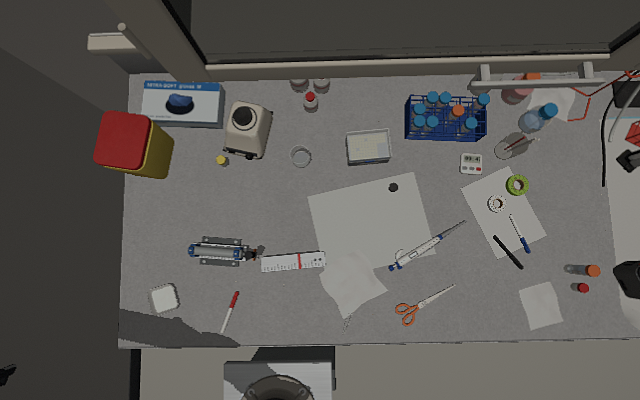

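View pics/side0.png

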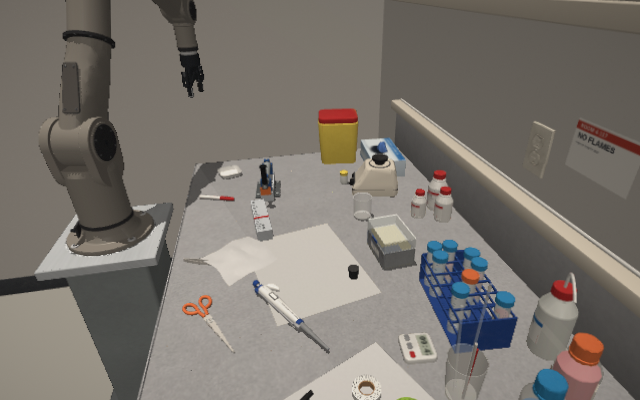

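Top view: the tester spans about x 188–262 px at row 250, pulling towards image right (-y). The extension (white scale, red mark near (299,261)) spans 262–326 px, and the pipette, beaker and pot are clear of them. I'll get a coarse fix from the top view, then look closely with the wrist camera.

```bash
python3 - <<'E'
from h import *
p=robot.camera_params("top"); f=np.load("top0.npz"); im,d=f["im"],f["d"]
V,U=np.mgrid[:400,:640]; 
m=(U>180)&(U<340)&(V>225)&(V<285)&(d>0)
P=cloud(p,d,m); uv=np.argwhere(m)
zmap=np.zeros((400,640));zmap[m]=P[:,2]
b=(np.abs(zmap-.035)<.01)&(U>255); b=cv2.morphologyEx(b.astype(np.uint8),cv2.MORPH_OPEN,np.ones((3,3)))
n,l,s,c=cv2.connectedComponentsWithStats(b); k=1+np.argmax(s[1:,4]); print(s[k])
ys,xs=np.nonzero(l==k); Q=onz(p,np.c_[xs,ys],.035)
r=cv2.minAreaRect((Q[:,:2]*1000).astype(np.float32)); print("ext",r)
h=m&(zmap>.06); H=cloud(p,d,h); r2=cv2.minAreaRect((H[:,:2]*1000).astype(np.float32)); print("tester>60mm",r2, H[:,2].max())
red=(im[...,2]>im[...,1]*1.8+20)&m&(U>270); yy,xx=np.nonzero(red);print("mark",onz(p,np.c_[xx,yy],.0355).mean(0),len(xx))
bl=m&(zmap>.08)&(im[...,0]>im[...,2]*1.5); B=cloud(p,d,bl); print("blue",B.min(0),B.max(0),cv2.fitLine(B[:,:2].astype(np.float32),2,0,.001,.001).ravel())
st=m&(zmap>.08)&(zmap<.16)&(U<250)&~bl;B=cloud(p,d,st); print("sleeve",cv2.fitLine(B[:,:2].astype(np.float32),2,0,.001,.001).ravel())
kn=m&(zmap>.12);B=cloud(p,d,kn);print("knob",B.mean(0) if len(B) else None,len(B))
pw=robot.camera_params("wrist");print(pw,robot.get_ee_pos())
cv2.imwrite("pics/crop0.png",cv2.resize(im[220:290,180:340],None,fx=5,fy=5,interpolation=cv2.INTER_CUBIC))
E
```

```text
[260 252  66  20 967]
ext ((444.6748352050781, -52.76982879638672), (43.86968231201172, 189.6082305908203), 4.092267990112305)
tester>60mm ((476.4037170410156, 142.3418731689453), (193.82713317871094, 35.049171447753906), 85.02363586425781) 0.15160677109127163
mark [ 0.44426626 -0.07244601  0.0355    ] 24
blue [0.46089388 0.04831919 0.08494391] [0.49252472 0.23756054 0.11306035] [0.08734617 0.99617803 0.47784135 0.15863575]
sleeve [0.09583472 0.99539727 0.47695833 0.14924234]
knob [0.46819674 0.05598811 0.14431914] 62
{'fov_y': 63.36412688934109, 'cx': 318.1069602443963, 'cy': 192.8018161317019, 'D': array([-0.00172302,  0.        ,  0.        ,  0.        ,  0.        ]), 'position': array([0.16444565, 0.65818578, 0.37217923]), 'attitude': array([-0.28818022,  0.00151424,  1.21917745])} [0.23178207 0.6333361  0.20152136]
```

View pics/crop0.png

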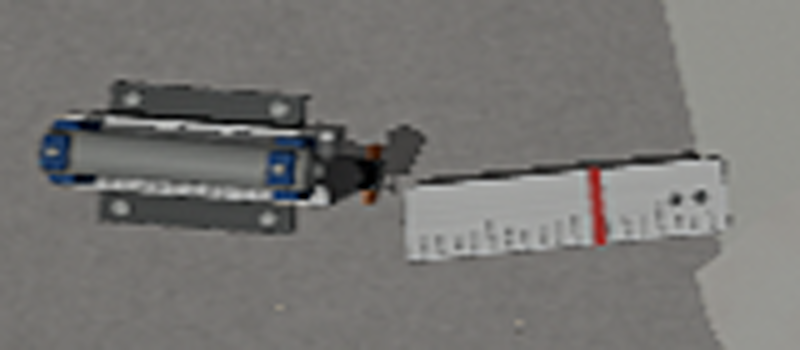

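The crop shows the red mark at about (597,205) px of the crop, near 115 mm from the inner face, and the extension skewed about 9° to the tester. Block size (43.9×189.6 mm) and knob height agree with the spec. Next, a close look from the wrist camera.

```bash
python3 - <<'E'
from h import *
robot.gripper_to(1.0)
robot.move_to([0.46,0.03,0.33],[np.pi,0,-1.5])
print(robot.get_q(),robot.get_time())
p,im,d=cam("wrist"); cv2.imwrite("pics/w0.png",im); np.savez("w0.npz",im=im,d=d,p=p); print(p)
E
```

```text
[-1.64765363 -0.30728772  1.23584888  1.91628069  0.29823986  1.33897504
  2.7157223 ] 2.6917
{'fov_y': 63.36412688934109, 'cx': 318.1069602443963, 'cy': 192.8018161317019, 'D': array([-0.00172302,  0.        ,  0.        ,  0.        ,  0.        ]), 'position': array([ 0.46587976, -0.04206323,  0.50095882]), 'attitude': array([-2.89495829e-01, -2.19316274e-04, -3.07103039e+00])}
```

View pics/w0.png

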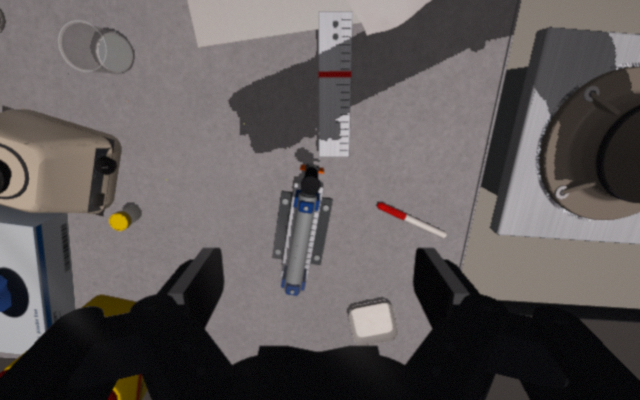

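Wrist view: the extension is at cols 318–352, rows 12–157, with its mark at row 74. The knob is near (312,180), and the tester sleeve runs down to (292,290). The bystanders are clear.

```bash
cat > meas.py <<'E'
from h import *
def measure(p,im,d,sub=(.35,.6,-.25,.28)):
    V,U=np.mgrid[:400,:640]; m=(d>0)&(V<300)&(U>180)&(U<420)
    P=cloud(p,d,m); X=np.zeros((400,640,3)); X[m]=P
    m&=(X[...,0]>sub[0])&(X[...,0]<sub[1])&(X[...,1]>sub[2])&(X[...,1]<sub[3])
    z=X[...,2]; o={}
    b=m&(np.abs(z-.035)<.007)
    # extension: largest blob beyond (−y of) the knob
    n,l,s,c=cv2.connectedComponentsWithStats((b&(X[...,1]<.11)).astype(np.uint8)); k=1+np.argmax(s[1:,4])
    ys,xs=np.nonzero(l==k); Q=onz(p,np.c_[xs,ys],.035); o["ext"]=cv2.minAreaRect((Q[:,:2]*1000).astype(np.float32)); o["extz"]=np.median(z[l==k])
    red=m&(im[...,2]>im[...,1]*1.8+15)&(im[...,1]<im[...,0]*1.4+15)&(np.abs(z-.035)<.01); yy,xx=np.nonzero(red); o["mark"]=onz(p,np.c_[xx,yy],.0355).mean(0),len(xx)
    S=X[m&(z>.078)&(z<.095)&(im.max(2)-im.min(2)<25)&(X[...,1]>.1)]
    if len(S)>50: o["sleeve"]=cv2.fitLine(S[:,:2].astype(np.float32),2,0,.001,.001).ravel(),len(S)
    kn=m&(z>.135)&(z<.16);yy,xx=np.nonzero(kn); 
    if len(xx)>5:
        Q=onz(p,np.c_[xx,yy],.147);c,r=cv2.minEnclosingCircle((Q[:,:2]*1000).astype(np.float32)); o["knob"]=c,r,Q.mean(0),len(xx),np.median(z[kn])
    bed=m&(np.abs(z-.035)<.006)&(X[...,1]>.03)&(l!=k); Q=X[bed]
    if len(Q)>20: o["bed"]=cv2.minAreaRect((Q[:,:2]*1000).astype(np.float32)),len(Q),Q[np.argmin(Q[:,1])]
    return o
E
python3 - <<'E'
from meas import *
f=np.load("w0.npz",allow_pickle=True); p=f["p"].item()
for k,v in measure(p,f["im"],f["d"]).items(): print(k,v)
cv2.imwrite("pics/w0c.png",cv2.resize(f["im"][130:300,260:370],None,fx=3.5,fy=3.5,interpolation=cv2.INTER_CUBIC))
E
```

```text
ext ((443.7089538574219, -54.71477508544922), (43.36637878417969, 188.27523803710938), 4.0878119468688965)
extz 0.03403490651840685
mark (array([ 0.44499663, -0.07271235,  0.0355    ]), 169)
sleeve (array([0.09314363, 0.9956527 , 0.4782868 , 0.1665563 ], dtype=float32), 1309)
knob ((467.6020812988281, 54.02702331542969), 11.786555290222168, array([0.46769226, 0.05401767, 0.147     ]), 317, np.float64(0.14601135663781978))
bed (((477.8101501464844, 163.91537475585938), (159.076416015625, 43.97931671142578), 84.57360076904297), 789, array([0.49013926, 0.08305182, 0.03100321]))
```

View pics/w0c.png

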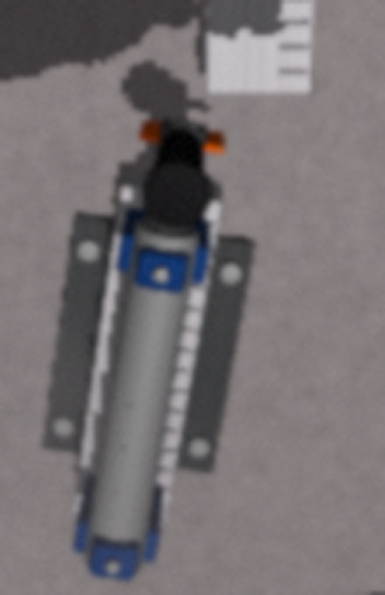

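The sizes match the spec (bed 159×44 mm, block 188×43 mm, knob head radius 11.8 mm, z 146 mm). Two independent estimates of the bed end agree to 0.5 mm, at (0.4704, 0.0841). Next I grasp the block and slide it in.

```bash
cat > geo.py <<'E'
import numpy as np
E=np.array([.4704,.0841]); u=np.array([-.0932,-.99564]); u/=np.linalg.norm(u); YU=np.arctan2(u[1],u[0])
F=np.array([.4369,.0401]); YA=-1.4994; a=np.array([np.cos(YA),np.sin(YA)])
G=F+.135*a
E
python3 - <<'E'
from h import *; from geo import *
Z=.005
T1=E+(.135+.012)*u
for P,y in((G,YA),(T1,YU)):
    print(P,y,robot.ik([*P,Z],[np.pi,0,y]))
robot.move_to([*G,.12],[np.pi,0,YA])
robot.gripper_to(.85,25)
robot.move_l([*G,Z],v=.12,f_stop=15)
print(robot.get_ee_pos(),robot.get_force())
robot.gripper_to(0,25)
print(robot.get_finger_gap()*85,robot.get_gripper_force(),robot.get_ee_pos(),robot.get_q(),robot.get_time())
E
```

```text
[ 0.44653032 -0.09455607] -1.4994 [ 0.56278179  0.50273583 -0.58904319  2.18145596  0.50156364  0.59047178
  2.81867432]
[ 0.4566995  -0.06226016] -1.6641324735813812 [ 0.15225379  0.44832671 -0.18189281  2.19334193  0.16076047  0.51191152
  2.8958128 ]
[ 0.44704486 -0.09452988  0.00548256] [-0.8851973   0.20512361  0.40727261]
-0.07810516634222542 5.913858339414446 [ 0.44767342 -0.09468473  0.00615256] [ 0.72807122  0.56413461 -0.79882061  2.1703966   0.6695299   0.66726298
  2.67082628] 7.6417
```

The fingers shut fully without the block between them, so I need a look.

```bash
python3 - <<'E'
from h import *
for n in("top","side"):
    p,im,d=cam(n); 
    q=proj(p,[robot.get_ee_pos()])[0].astype(int); print(n,q)
    c=im[max(q[1]-60,0):q[1]+40,max(q[0]-90,0):q[0]+60]; cv2.imwrite(f"pics/{n}1.png",cv2.resize(c,None,fx=4,fy=4,interpolation=cv2.INTER_CUBIC))
i=[cv2.imread(f"pics/{n}1.png") for n in("top","side")]
cv2.imwrite("pics/b1.png",cv2.resize(np.hstack(i),(800,267)))
print(robot.get_finger_gap())
E
```

```text
top [307 259]
side [262 229]
0.000568674034790202
```

View pics/b1.png

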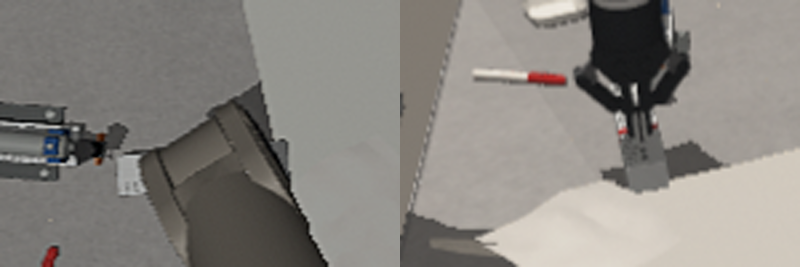

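```bash
python3 - <<'E'
from h import *
print(robot.get_ee_rot(),robot.get_ee_pos(),robot.get_force(),robot.get_wrist_torque(),robot.get_gripper_force(),robot.get_finger_gap())
p,im,d=cam("side"); V,U=np.mgrid[:400,:640]
m=(d>0)&(abs(U-262)<30)&(V>180)&(V<260); P=cloud(p,d,m)
vm=V[m];um=U[m]
for r in range(195,244,4):
    for c in (250,256,262,268):
        k=(vm==r)&(um==c); print(r,c,P[k].round(3).tolist(),im[r,c].tolist(),end=' ')
    print()
iw=cam("wrist")[1]; i=cv2.resize(im[170:260,215:315],(600,540),interpolation=cv2.INTER_CUBIC); 
cv2.imwrite("pics/b2.png",np.hstack([cv2.resize(iw,(400,250)),cv2.resize(i,(278,250))]))
E
```

```text
[-3.13958606e+00 -1.24448080e-03 -1.49941504e+00] [ 0.44770168 -0.0947035   0.00619178] [-1.95639416  0.46406678 12.70694983] [-0.06246338  0.39141827 -0.01094505] 5.914951558702342 0.000568674034790202
195 250 [[0.424, -0.109, 0.133]] [27, 26, 25] 195 256 [[0.44, -0.115, 0.135]] [27, 26, 26] 195 262 [[0.457, -0.118, 0.134]] [25, 24, 24] 195 268 [[0.474, -0.104, 0.125]] [37, 37, 37] 
199 250 [[0.422, -0.104, 0.118]] [112, 116, 120] 199 256 [[0.439, -0.114, 0.121]] [26, 26, 25] 199 262 [[0.456, -0.107, 0.116]] [26, 24, 24] 199 268 [[0.474, 0.086, 0.009]] [99, 102, 102] 
203 250 [[0.42, -0.089, 0.097]] [45, 45, 45] 203 256 [[0.438, -0.114, 0.109]] [27, 27, 26] 203 262 [[0.454, -0.112, 0.105]] [25, 24, 24] 203 268 [[0.471, -0.085, 0.088]] [24, 22, 23] 
207 250 [[0.419, -0.108, 0.094]] [26, 25, 25] 207 256 [[0.436, -0.11, 0.093]] [27, 27, 26] 207 262 [[0.453, -0.106, 0.089]] [28, 27, 27] 207 268 [[0.47, -0.106, 0.086]] [27, 25, 25] 
211 250 [[0.411, 0.035, -0.0]] [132, 137, 142] 211 256 [[0.434, -0.103, 0.076]] [44, 44, 44] 211 262 [[0.451, -0.103, 0.074]] [66, 68, 69] 211 268 [[0.469, 0
[... 861 characters left out ...]
1]] [88, 91, 91] 231 262 [[0.445, -0.152, 0.037]] [111, 114, 115] 231 268 [[0.462, -0.148, 0.032]] [110, 113, 115] 
235 250 [[0.408, -0.104, -0.003]] [74, 76, 79] 235 256 [[0.426, -0.115, 0.002]] [80, 82, 84] 235 262 [[0.444, -0.147, 0.02]] [111, 114, 115] 235 268 [[0.461, -0.145, 0.016]] [108, 111, 112] 
239 250 [[0.409, -0.149, 0.013]] [189, 198, 205] 239 256 [[0.425, -0.131, -0.002]] [133, 140, 145] 239 262 [[0.442, -0.149, 0.008]] [112, 115, 115] 239 268 [[0.459, -0.146, 0.003]] [114, 118, 120] 
243 250 [[0.409, -0.176, 0.017]] [191, 201, 209] 243 256 [[0.425, -0.175, 0.015]] [191, 202, 209] 243 262 [[0.442, -0.175, 0.011]] [190, 201, 208] 243 268 [[0.458, -0.163, 0.001]] [190, 201, 208]
```

View pics/b2.png

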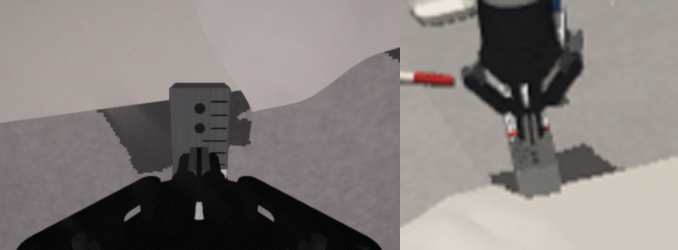

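```bash
python3 - <<'E'
from h import *
p,im,d=cam("wrist"); print(p["position"],robot.get_ee_pos())
V,U=np.mgrid[:400,:640]
for (c,r) in ((290,150),(320,190),(350,160),(316,250),(330,260),(316,300),(200,200),(500,180)): 
    m=(abs(U-c)<3)&(abs(V-r)<3); print(c,r,np.median(cloud(p,d,m),0).round(3) if (d[m]>0).any() else None, im[r,c])
p,im,d=cam("side")
m=(d>0)&(abs(U-262)<40)&(V<215)&(V>100); P=cloud(p,d,m); dk=im[m].max(1)<60
P=P[dk]; 
for z in np.arange(.04,.3,.02):
    k=abs(P[:,2]-z)<.006; print(round(z,2), P[k].min(0).round(3)[:2] if k.any() else 0,P[k].max(0).round(3)[:2] if k.any() else 0)
E
```

```text
[ 0.45322908 -0.16721984  0.17693706] [ 0.44770509 -0.09469367  0.0061822 ]
290 150 [ 0.464 -0.144  0.034] [78 75 79]
320 190 [ 0.45  -0.126  0.034] [76 73 75]
350 160 [ 0.437 -0.141  0.034] [74 68 73]
316 250 [ 0.45  -0.106  0.054] [12  9 13]
330 260 [ 0.444 -0.106  0.063] [45 44 46]
316 300 [ 0.449 -0.094  0.072] [19 17 17]
200 200 [ 0.518 -0.105 -0.001] [73 72 77]
500 180 [ 0.347 -0.129 -0.001] [122 123 129]
0.04 [0.492 0.219] [0.493 0.225]
0.06 [ 0.439 -0.102] [ 0.459 -0.098]
0.08 [ 0.421 -0.111] [ 0.478 -0.093]
0.1 [ 0.406 -0.114] [ 0.492 -0.08 ]
0.12 [ 0.389 -0.116] [ 0.505 -0.092]
0.14 [ 0.402 -0.118] [ 0.495 -0.092]
0.16 [ 0.413 -0.131] [ 0.485 -0.101]
0.18 [ 0.412 -0.136] [ 0.484 -0.103]
0.2 [ 0.412 -0.136] [ 0.484 -0.103]
0.22 [ 0.416 -0.134] [ 0.48  -0.115]
0.24 [ 0.414 -0.134] [ 0.484 -0.103]
0.26 0 0
0.28 0 0
```

```bash
python3 - <<'E'
from h import *
V,U=np.mgrid[:400,:640]
e=robot.get_ee_pos(); robot.move_l([e[0],e[1],.12],v=.15)
def tips():
    e=robot.get_ee_pos(); p,im,d=cam("side"); P=cloud(p,d,(d>0)&(U>180)&(U<330)&(V<260)&(V>60))
    k=(abs(P[:,0]-e[0])<.075)&(abs(P[:,1]-e[1])<.035)&(P[:,2]>.045); Q=P[k]
    print(robot.get_finger_gap(),e.round(4),"lowest rel TCP",np.sort(Q[:,2]-e[2])[:6].round(3))
    for z in np.arange(-.02,.1,.01):
        s=Q[abs(Q[:,2]-e[2]-z)<.005]; print(round(z,3),(s[:,0].min()-e[0]).round(3) if len(s) else None,(s[:,0].max()-e[0]).round(3) if len(s) else None,end=' | ')
    print()
tips(); robot.gripper_to(.52); tips(); robot.gripper_to(.85);tips()
p,im,d=cam("wrist"); cv2.imwrite("pics/w3.png",im)
from meas import measure
for k,v in measure(p,im,d).items(): print(k,v)
print(robot.get_time(),robot.get_force())
E
```

```text
0.006678534101836476 [ 0.4469 -0.0948  0.1192] lowest rel TCP [0.029 0.032 0.032 0.032 0.033 0.033]
-0.02 None None | -0.01 None None | 0.0 None None | 0.01 None None | 0.02 None None | 0.03 -0.004 0.007 | 0.04 -0.011 0.014 | 0.05 -0.013 0.014 | 0.06 -0.012 0.013 | 0.07 -0.021 0.025 | 0.08 -0.034 0.037 | 0.09 -0.043 0.043 | 
0.5270735606024175 [ 0.4477 -0.0946  0.1199] lowest rel TCP [0.032 0.032 0.034 0.035 0.035 0.036]
-0.02 None None | -0.01 None None | 0.0 None None | 0.01 None None | 0.02 None None | 0.03 -0.027 0.026 | 0.04 -0.032 0.035 | 0.05 -0.034 0.037 | 0.06 -0.035 0.035 | 0.07 -0.036 0.038 | 0.08 -0.053 0.053 | 0.09 -0.055 0.056 | 
0.8478259120163619 [ 0.4477 -0.0947  0.12  ] lowest rel TCP [0.039 0.039 0.04  0.04  0.041 0.041]
-0.02 None None | -0.01 None None | 0.0 None None | 0.01 None None | 0.02 None None | 0.03 None None | 0.04 -0.04 0.044 | 0.05 -0.047 0.051 | 0.06 -0.048 0.049 | 0.07 -0.047 0.05 | 0.08 -0.061 0.064 | 0.09 -0.065 0.068 | 
ext ((445.3282165527344, -70.3052978515625), (44.624942779541016, 159.73922729492188), 4.007434844970703)
extz 0.034145748726713776
mark (array([ 0.44593389, -0.07313002,  0.0355    ]), 477)
knob ((449.3763122558594, -88.80831909179688), 43.027957916259766, array([ 0.44937733, -0.08922533,  0.147     ]), 146, np.float64(0.15845252956083794))
9.9417 [-0.03079131 -0.72265605 -0.45081181]
```

View pics/w3.png

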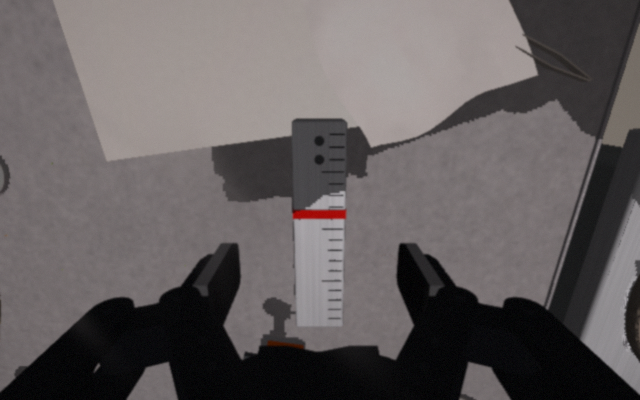

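Wrist view: the block sits centred between the open fingers, undisturbed, with its mark at about (320,214). The real fingertips measure about 31 mm higher than the reported TCP when shut, and 34 mm higher at 44 mm opening. That is why they closed over the block. I'll correct for this measured offset.

```bash
python3 - <<'E'
from h import *; from geo import *
s=robot.move_l([*G,-.026],v=.12,f_stop=12)
print(s,robot.get_ee_pos(),robot.get_force())
robot.gripper_to(0,25)
g=robot.get_finger_gap();print(g,g*85,robot.get_gripper_force(),robot.get_ee_pos(),robot.get_force(),robot.get_time())
E
```

```text
False [ 0.44700659 -0.09458394 -0.02552109] [ 0.71837356 -0.55041424  0.6471387 ]
0.5140965890529265 43.69821006949876 27.139298021793365 [ 0.4471575  -0.09471986 -0.0254799 ] [ 0.41714208 -0.76799998  5.30059653] 11.675
```

```bash
python3 - <<'E'
from h import *; from geo import *
z=-.025
T1=E+.147*u; T2=E+.130*u
try: robot.move_l([*T1,z],[np.pi,0,YU],v=.06)
except Exception as x: print(repr(x)); raise
print(robot.get_ee_pos(),robot.get_ee_rot(),robot.get_force(),robot.get_finger_gap())
s=robot.move_l([*T2,z],v=.03,f_stop=12)
print(s,robot.get_ee_pos(),(robot.get_ee_pos()[:2]-E)@u,robot.get_force(),robot.get_finger_gap(),robot.get_time())
E
```

```text
[ 0.4560426  -0.06263852 -0.02534332] [ 3.14049737e+00 -3.49646788e-04 -1.66346609e+00] [ 0.19046551  1.13691751 -3.52721125] 0.5095490547836421
True [ 0.45736472 -0.04969993 -0.02540314] 0.13443244083313305 [ 1.19125949 -0.16297774 -2.89822298] 0.5122832187743915 12.8917
```

```bash
python3 - <<'E'
from h import *; from geo import *; from meas import measure
robot.gripper_to(.85)
e=robot.get_ee_pos(); robot.move_l([e[0],e[1],.10],v=.15)
robot.move_to([0.46,0.03,0.30],[np.pi,0,YU])
p,im,d=cam("wrist"); np.savez("w4.npz",im=im,d=d,p=p)
o=measure(p,im,d)
for k,v in o.items(): print(k,v)
print(robot.get_q(),robot.get_time())
cv2.imwrite("pics/w4.png",cv2.resize(im[0:230,250:400],None,fx=2.6,fy=2.6,interpolation=cv2.INTER_CUBIC))
E
```

```text
ext ((461.97747802734375, 3.5936355590820312), (215.62208557128906, 44.23563003540039), 84.52003479003906)
extz 0.03405900779473711
mark (array([ 0.45979506, -0.02751661,  0.0355    ]), 178)
sleeve (array([0.10341843, 0.99463797, 0.47764495, 0.16283764], dtype=float32), 1382)
knob ((467.697265625, 53.89514923095703), 11.821966171264648, array([0.46753612, 0.05389179, 0.147     ]), 378, np.float64(0.1460256173925731))
bed (((478.93292236328125, 175.76956176757812), (135.38780212402344, 44.07423400878906), 84.5987777709961), 724, array([0.45268802, 0.11025521, 0.03374798]))
[ 0.86341919  0.15795051 -1.14384432  1.86261088  0.15213579  1.22015464
  2.71777071] 15.1917
```

View pics/w4.png

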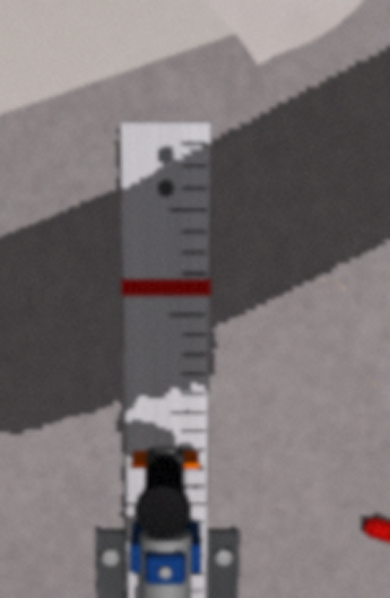

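The crop shows the block in line with the bed (red mark at crop row 287, knob at about (163,505)). Bed and block together measure 44.2 mm wide, and the outer end lies 189 mm from the bed end, so it is flush. I'll press the end lightly to make sure it is seated, then take the knob.

```bash
python3 - <<'E'
from h import *; from geo import *
o=[np.pi,0,YU]
robot.gripper_to(0,25)
S=E+.235*u
robot.move_to([*S,.08],o); robot.move_l([*S,-.014],v=.12,f_stop=10)
C=E+.190*u
s=robot.move_l([*C,-.014],v=.04,f_stop=9); e=robot.get_ee_pos(); print("push",s,(e[:2]-E)@u,robot.get_force())
robot.move_l([*S,-.014],v=.1); robot.move_l([*S,.13],v=.2)
k=np.array([.4676,.0540])
robot.gripper_to(.6,25)
robot.move_to([*k,.18],o); print(robot.get_ee_pos(),robot.get_time())
s=robot.move_l([*k,.070],v=.1,f_stop=8); print(s,robot.get_ee_pos(),robot.get_force())
if not s:
    robot.gripper_to(0,70); print(robot.get_finger_gap()*85,robot.get_gripper_force(),robot.get_ee_pos(),robot.get_force())
print(robot.get_q(),robot.get_time())
E
```

```text
push True 0.19959753440021838 [ 0.68350832 -2.31344547  1.20737731]
[0.46746799 0.0522172  0.17944537] 21.5167
False [0.46809356 0.05413684 0.07051983] [-0.81301352 -0.62816731 -0.37567762]
16.96425385194223 67.86224714929631 [0.46757787 0.05393167 0.07041694] [-1.7251827  -0.68101042  5.47865531]
[ 0.50014444  0.48511587 -0.91004767  2.10244384  0.53835517  0.80246392
  2.30502034] 23.1833
```

```bash
python3 - <<'E'
from h import *; from geo import *
e=robot.get_ee_pos(); t=e[:2]+.082*u
robot.move_l([*t,.070],v=.06); robot.sleep(.3)
e2=robot.get_ee_pos(); print((e2-e)[:2]@u,e2,robot.get_force(),robot.get_force()[:2]@u,robot.get_finger_gap()*85,robot.get_gripper_force(),robot.get_time())
V,U=np.mgrid[:400,:640]
for n in("wrist","side"):
    p,im,d=cam(n); np.savez(n+"5.npz",im=im,d=d,p=p)
    X=np.full((400,640,3),9.);m=d>0;X[m]=cloud(p,d,m); I=im.astype(float)
    c=(abs(X[...,0]-e2[0])<.05)&(abs(X[...,1]-e2[1])<.08)
    hsv=cv2.cvtColor(im,cv2.COLOR_BGR2HSV); H=hsv[...,0]; sat=(hsv[...,1]>150)&(hsv[...,2]>50)&c
    for nm,k in(("red",sat&((H<4)|(H>174))&(X[...,2]<.042)),("orange",sat&(H>=5)&(H<20))):
        Q=X[k]; s=(Q[:,:2]-E)@u if len(Q) else np.zeros(1)
        print(n,nm,len(Q),np.percentile(s,[5,50,95]).round(4),Q[:,2].min() if len(Q) else 0, Q[:,2].max() if len(Q) else 0)
p=robot.camera_params("side");q=proj(p,[[e2[0],e2[1],.04]])[0].astype(int);im=np.load("side5.npz")["im"]
a=cv2.resize(im[q[1]-40:q[1]+40,q[0]-40:q[0]+40],(400,400),interpolation=cv2.INTER_CUBIC)
b=cv2.resize(np.load("wrist5.npz")["im"][:,200:440],(240,400)); cv2.imwrite("pics/f5.png",np.hstack([a,b]))
E
```

```text
0.07866160169430764 [ 0.4602453  -0.02438743  0.07043044] [-1.7791639   9.8313141   3.01636893] -9.62270246194288 17.41015185035785 68.10970069098403 25.0
wrist red 722 [0.1089 0.1124 0.1159] 0.033243458061691405 0.036762849341508363
wrist orange 540 [0.1076 0.1091 0.1128] 0.04191053126873279 0.08258222423151404
side red 4 [0.1084 0.1108 0.112 ] 0.03509835144217077 0.03726735089926103
side orange 62 [0.1065 0.1088 0.1137] 0.0439682589840783 0.06865901327514845
```

View pics/f5.png

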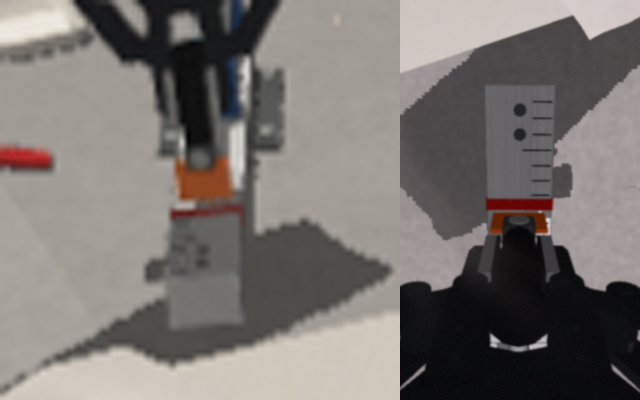

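Pulled and held (9.6 N along the rod). Both views put the blade about 4 mm short of the mark's middle, because the arm gave way under the spring, so I'll pull a bit further.

```bash
python3 - <<'E'
from h import *; from geo import *
e=robot.get_ee_pos(); t=np.array([.46757787,.05393167])+.0865*u
robot.move_l([*t,.070],v=.03); robot.sleep(.5)
e2=robot.get_ee_pos(); print((e2[:2]-[.46757787,.05393167])@u,robot.get_force()[:2]@u,robot.get_finger_gap()*85,robot.get_gripper_force(),robot.get_time())
p,im,d=cam("wrist"); X=np.full((400,640,3),9.);m=d>0;X[m]=cloud(p,d,m)
c=(abs(X[...,0]-e2[0])<.05)&(abs(X[...,1]-e2[1])<.08)
hsv=cv2.cvtColor(im,cv2.COLOR_BGR2HSV); H=hsv[...,0]; sat=(hsv[...,1]>150)&(hsv[...,2]>50)&c
red=sat&((H<4)|(H>174))&(X[...,2]<.042)
for nm,k in(("red",red),("orange",sat&(H>=5)&(H<20)&(X[...,2]<.06))):
    Q=X[k]; s=(Q[:,:2]-E)@u; print(nm,len(Q),np.percentile(s,[2,10,50,90,98]).round(4),Q[:,2].min())
m=(d>0)&(abs(X[...,2]-.035)<.005)&c|((abs(X[...,2]-.035)<.005)&(X[...,1]<-.02)&(X[...,1]>-.15)&(abs(X[...,0]-.455)<.04))
Q=X[m]; s=(Q[:,:2]-E)@u; l=(Q[:,:2]-E)@np.array([-u[1],u[0]])
print("outer end",np.percentile(s,99.5)," lateral",l.min(),l.max(),"z",np.median(Q[:,2]))
for a,b in((.12,.14),(.165,.185)):
    k=(s>a)&(s<b); print(a,np.percentile(l[k],[1,99]).mean())
E
```

```text
0.08303399669589748 -9.881725815277948 17.33268506137012 68.12740601140831 25.9
red 479 [0.1089 0.1112 0.1135 0.1155 0.1161] -0.0018787614224999027
orange 347 [0.1131 0.1132 0.1135 0.1138 0.114 ] 0.033495301139758266
outer end 0.1885191414762268  lateral -0.022461127723217657 0.022351607149200068 z 0.034170613174238126
0.12 -0.0002275209936398008
0.165 -0.00029478754910127955
```

```bash
python3 -c "
from rig import robot
print(robot.job_done())"
```

```text
the job is handed in; nothing more can be done
None
```

The job is handed in (no verdict came back): my last measurements put the extension flush and in line with the bed, and the rod is held against its spring with the pointer within about 1 mm of the middle of the red mark.

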